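# Seat the seal ring on the nest and hold its cover ready over the pins

## Robot

A 7-joint arm with a two-finger parallel gripper is mounted at the origin on a cart in front of the work surface, level with it; the furniture and walls round the work are solid. World frame = base frame: x ahead of the robot, y to its left, z up, the work surface at z = 0. Lengths are in m, angles in rad, forces in N, time in s.
With the tool pointing down it reaches from about 0.35 to 0.9 m from the base axis. Payload 7.2 kg.
Tool frame: the origin (TCP) lies midway between the tips of the shut fingers; the grasp point (between the pads) lies 19 mm behind it; z points along the fingers, y is the line along which they close (so a half turn about z gives the same grasp; the last joint's range is limited). The gripper opens to 88 mm and grips with 3 to 60 N. Pads are 20 mm wide; open, the fingers measure 115 mm over their backs; the gripper's body (75 mm by 178 mm) begins 61 mm behind the grasp point.
Start: joints at [-1.203, 0.411, -0.013, 1.596, 0.006, 1.134, -0.082], TCP at [0.264, 0.567, 0.223] pointing down, gripper open.
Joint ranges: [-2.95, 2.95], [-0.29, 1.99], [-1.47, 1.44], [0.14, 2.54], [-1.03, 4.17], [0.13, 1.85], [-2.86, 2.86]. Speed limits (rad/s): [2.39, 2.39, 3.01, 3.01, 3.14, 3.14, 3.14].

## Interface

Orientations are given as a 3x3 rotation matrix whose columns are the frame's x, y, z axes.
In Python, from station import status, capture, order gives the robot as it stands.
- The arm moves only by the tool carry_out, never from a script. Its argument "targets" is text: rows parted by semicolons, each of 7 numbers parted by spaces: the opening, from 0 (shut) to 1 (fully open), then the shift along the tool's x, y, z in units of 0.02 m (1.0 is 0.02 m), then the turn, a rotation vector about the tool's x, y, z in units of 5 degrees (1.0 is 5 degrees). A call has 1 to 8 rows; each row shifts and turns the commanded pose from where the row before left it, along the tool's axes as they then stand; what a row does not reach is not made up. A row lasts 1/12 s, in which the tool goes at most 41.7 mm and 7.16 degrees, less where a joint would pass 70% of its speed; a pose out of reach is approached as far as the arm can. A call with a number of a shift or a turn outside -1 to 1 is refused whole. A call with a gripper value outside its range is refused whole. The fingers move at their own pace and stop on an object; "newtons" is the grip in N (left out, the last holds). Time passes only in rows, so rows that do not move let the fingers close. It gives the time, the measured TCP pose, the force, the opening and the grip force at its end, in the units of the state.
- status.observe(): the state, without advancing time (a new reading comes with each control period).
- capture(name): name is "scene" or "top"; returns a dict with "color" (400x640x3 uint8, red, green, blue), "vertical_fov" (degrees; the focal length in pixels is half the picture's height over the tangent of half this angle, whatever the lens; pixels are square), "cx", "cy" (the principal point, pixels), "xyz" and "rotation" of the camera in the world. Camera axes: x right, y up, looking along -z (the intrinsics and any distortion apply to the point x, -y, -z); pixel columns grow to the right and rows downward; lengths in m; the calibration is good to about 2 mm. A picture is of the moment at which its call begins. There is no depth.
- order.job_done(): hands the job in; it is judged then, once.
The state is a dict: "t": time; "qpos": joint angles; "qvel": joint speeds; "joint_torque": joint torques, N m; "tool_pos": TCP position; "tcp_rot": TCP orientation; "ft_force": force on the tool from outside, world axes, zero at the start; "wrist_torque": the same for the moment, N m; "grip_width": finger opening in m; "gripper_force": force on a finger pad.
Only numpy, scipy, OpenCV 4.12 (cv2) and the standard library are available. Lean on these libraries where they do the work, as an engineer would, in place of code of your own. Each camera call takes 0.05 s, during which the arm holds its last target. There are 200 camera calls.

## Task

Put the thick seal ring over the middle spigot of the nest so that it lies flat on the shoulder, and let it go. Then take the drilled cover plate, carry it clear over the things standing in between and the nest's guard plate, and hold it level above the nest so that its two outer holes line up with the two pins, the underside about 15 mm above the pin tips: finish still holding it there, steady and touching nothing else. The cover must never touch the nest, and the small bush, the bellows post and the can stay where they are.

Things in the scene. Friction and masses are not known exactly. Their poses are not given: they have to be found in the camera images.
- nest: Nest fixed to the bench: grey base plate 124 x 132 x 12 mm (x +-62, y -48 to +84). Two steel pins, 10 mm diameter, tapered tips 60 mm above the bench, stand at x = +-45 mm, y = 0. An 8 mm thick guard plate, 74 mm high from the bench, runs along x at y = +80 mm (the side toward the cover). Origin: on the spigot's axis, at the bench surface; z up.
- spigot_tip (a point): Tip of the steel spigot between the pins: 17 mm diameter, tapered nose, this tip 50 mm above the bench. It stands on a round shoulder 38 mm in diameter whose flat top, where the ring belongs, is 20 mm above the bench.
- sander_table (a point): Middle of the disc sander's pale tilted rest table (about 115 mm square, 0.15 to 0.21 m above the bench, never moves). The sander's disc and body fill the space behind it to 0.46 m height, from x = 0.56 (at y = 0.30) to x = 0.67 (at y = -0.09); its open guard hangs at x over 0.62, 0.33 m up. Swing the gripper past on the robot's side of them.
- red_ring: Stiff moulded seal ring, red, the only ring on the bench: 55 mm outside diameter, hole about 21 mm, 12 mm thick, 50 g, lying flat on the bench. Origin: centre of its underside, z along its axis. It may change places with the small bush.
- bush: Small grey flanged metal bush, 35 mm diameter, 12 mm high; a bystander that may change places with the ring. Origin: centre of its underside.
- cover: Aluminium plate 120 x 62 x 8 mm, long side along its x, about 0.25 kg, lying flat; 24 mm hole in the middle, two 14 mm holes at x = +-45 mm (for the pins, either way round). On top a dark bridge handle along x: bar 60 mm long, 16 mm wide in y, 14 mm high, 30 to 44 mm above the plate's underside, on two legs. Origin: middle of the underside, z up.
- bellows_post: Black bellows-covered post standing on a round foot: 52 mm diameter at the foot, 95 mm high, between cover and nest; a bystander. Origin: centre of its underside.
- tan_can: Slim tan can standing upright, 42 mm diameter, 131 mm high, between cover and nest; a bystander. Origin: centre of its underside.

How it is judged:
On the way:
1. the seal ring lies flat on the shoulder round the spigot, let go (horizontal distance between red_ring and nest below 0.006 m and z of red_ring in the frame of nest between 0.017 and 0.0235 m and angle between red_ring's own z axis and vertical below 0.1 rad and contact force between the fingers and red_ring below 0.05 N), for 0.3 s.
At the end, for the whole second after the job is handed in: Seal ring let go, flat on the shoulder, within 6 mm of the spigot axis. Cover held still by the fingers, off the nest, its middle within 6 mm of that axis, long axis within 0.09 rad of the line of pins, level within 0.09 rad, underside 5 to 25 mm above the pin tips (all of step 1 and horizontal distance between cover and nest below 0.006 m and angle between the x axis of cover and the x axis of nest, either way round below 0.09 rad and angle between cover's own z axis and vertical below 0.09 rad and z of cover in the frame of nest between 0.065 and 0.085 m and contact force between the fingers and cover above 1 N and contact force between cover and nest below 0.05 N and linear speed of cover below 0.02 m/s); the arm keeps its last pose, push and grip.
It fails at once if the cover touches the nest (contact force between cover and nest above 0.5 N).
It fails at once if the small bush, the bellows post or the can is moved by more than 20 mm or tipped (distance of any of bush, bellows_post, tan_can from where it was at the start of the episode above 0.02 m or angle between any of bellows_post, tan_can's own z axis and vertical above 0.35 rad).
It also fails if it takes over 72 s, if anything falls off the work surface, if the arm or the gripper's body presses on something with over 40 N, if the wrist force passes 120 N, or if a joint passes its speed limit or range.

## Working session

There is one attempt and no reset: what is moved stays moved. The work goes in short steps, Python scripts to look and compute and a tool call to move; the robot and the scene stay as the last step left them, time stands still between calls to the robot, and variables do not carry over. Pictures are saved under pics/ and viewed, at most 10 in all, crops included, and the job is handed in when it is done.

Besides the shell and the picture viewer there is one more tool, called after "Emit:" by a JSON object that holds its "method" and its "body", one argument or row to a line. carry_out: Moves the arm, as the interface text tells. Shifts and turns lie within -1 to 1; 1 stands for 0.02 m of shift or 5 degrees of turn. Its arguments: {"type":"object","properties":{"targets":{"type":"string"},"newtons":{"type":"number"}},"required":["targets"]}

```bash
ls; mkdir -p pics
python3 - <<'E'
from station import status,capture
import cv2,numpy as np
s=status.observe();print(s)
for n in("scene","top"):
    c=capture(n);cv2.imwrite(f"pics/{n}0.png",c["color"][:,:,::-1]);print(n,{k:v for k,v in c.items() if k!="color"})
E
```

```text
pics
{'t': 0.0, 'qpos': array([-1.20320434,  0.41186711, -0.01272687,  1.5970258 ,  0.00560047,
        1.13425759, -0.08218416]), 'qvel': array([-0.00157343,  0.00100993,  0.00212032,  0.00048412,  0.00103264,
       -0.00121134,  0.00021101]), 'joint_torque': array([ 7.94582866e-05, -5.87942219e+01,  6.41860440e-01, -2.91077185e+01,
       -5.37105266e-02,  1.84307154e-02,  1.55185112e-04]), 'tool_pos': array([0.26365526, 0.56613358, 0.22183688]), 'tcp_rot': array([[-9.06558912e-01,  4.22078948e-01, -5.48636513e-04],
       [ 4.22079292e-01,  9.06557806e-01, -1.41991995e-03],
       [-1.01947607e-04, -1.51880920e-03, -9.99998841e-01]]), 'ft_force': array([0.04086151, 0.41845253, 0.52062277]), 'wrist_torque': array([0.01482886, 0.00551819, 0.02614725]), 'gripper_force': 0.0, 'grip_width': 0.08768619554365681}
scene {'vertical_fov': 43.1981587008524, 'cx': 315.8472091366766, 'cy': 203.47880126405718, 'xyz': array([-0.20543785, -0.58889848,  0.90645871]), 'rotation': array([[ 0.74055872,  0.43036592, -0.51609879],
       [-0.67164095,  0.44922191, -0.58915033],
       [-0.02170734,  0.78293349,  0.62172658]])}
top {'vertical_fov': 53.830399595145444, 'cx': 312.938514576999, 'cy': 193.70078517836097, 'xyz': array([0.30998744, 0.11762682, 1.00665575]), 'rotation': array([[-0.00579182,  0.99091963, -0.13433075],
       [-0.99997339, -0.00633502, -0.00361665],
       [-0.0044348 ,  0.13430623,  0.99092995]])}
```

View pics/scene0.png

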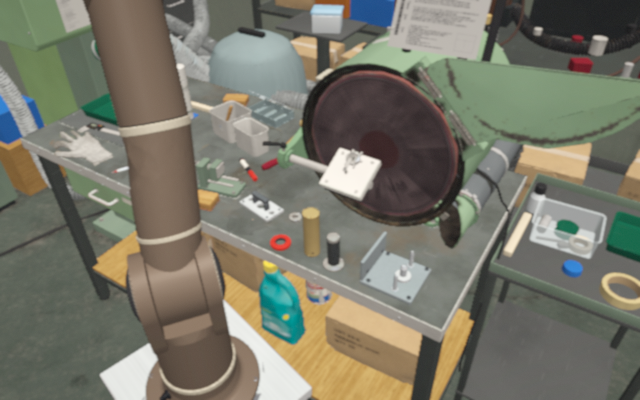

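View pics/top0.png

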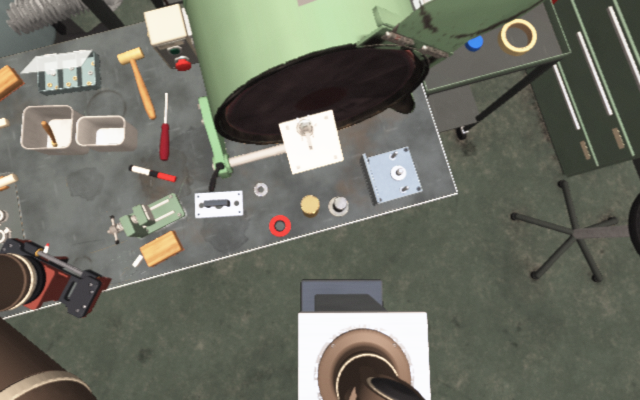

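The scene view shows the nest at about (400,272), black post (333,250), can (312,232), red ring (281,242), bush (294,216) and cover (262,206). In the top view they are at nest (393,175), post (338,206), can (310,205), ring (280,226), bush (261,189) and cover (219,204).

```bash
cat > h.py <<'E'
import numpy as np,cv2
from station import status,capture
def K(c):
    f=200/np.tan(np.radians(c["vertical_fov"]/2)); return f,c["cx"],c["cy"]
def ray(c,u,v):
    f,cx,cy=K(c); d=c["rotation"]@np.array([(u-cx)/f,-(v-cy)/f,-1]); return c["xyz"],d/np.linalg.norm(d)
def plane(c,u,v,z):
    o,d=ray(c,u,v); return o+d*(z-o[2])/d[2]
def proj(c,p):
    f,cx,cy=K(c); q=c["rotation"].T@(np.asarray(p)-c["xyz"]); return cx+f*q[0]/-q[2],cy-f*q[1]/-q[2]
def two(c1,p1,c2,p2):
    o1,a=ray(c1,*p1);o2,b=ray(c2,*p2)
    s=np.linalg.lstsq(np.c_[a,-b],o2-o1,rcond=None)[0]
    x,y=o1+a*s[0],o2+b*s[1]; return (x+y)/2,np.linalg.norm(x-y)
E
python3 - <<'E'
import cv2,numpy as np
t=cv2.imread("pics/top0.png");s=cv2.imread("pics/scene0.png")
a=cv2.resize(t[140:240,190:350],None,fx=5,fy=5,interpolation=cv2.INTER_CUBIC)
cv2.imwrite("pics/ta.png",a)
b=cv2.resize(t[140:210,355:430],None,fx=8,fy=8,interpolation=cv2.INTER_CUBIC)[:, :]
d=cv2.resize(s[225:305,355:435],None,fx=7,fy=7,interpolation=cv2.INTER_CUBIC)
m=np.zeros((560,800,3),np.uint8);b=cv2.resize(t[145:209,360:424],(400,400),interpolation=cv2.INTER_CUBIC);d=cv2.resize(s[228:302,358:432],(400,400),interpolation=cv2.INTER_CUBIC)
cv2.imwrite("pics/tb.png",np.hstack([b,d]))
E
```

```text
(no output)
```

View pics/ta.png

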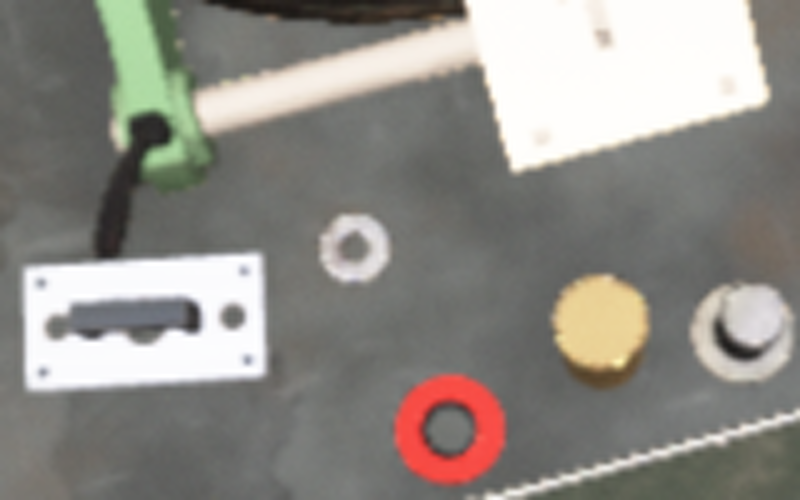

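View pics/tb.png

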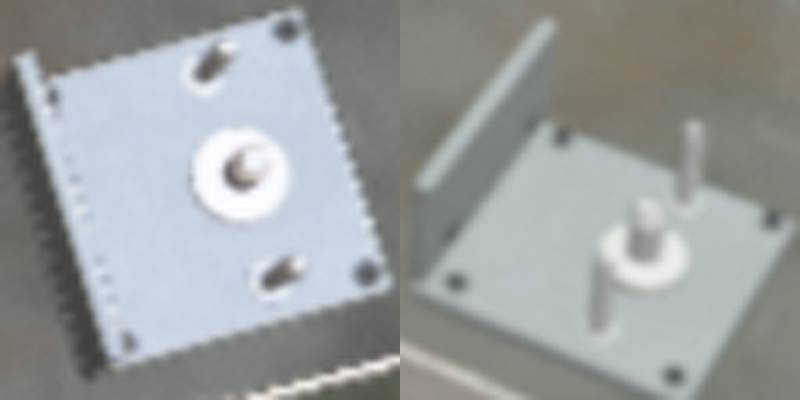

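The top crop shows the cover (crop 145,322, handle along its long side), bush (354,247), ring (450,430), can top (602,318) and post top (752,316). In the nest crop, the shoulder is at (241,175) top and (645,258) scene. The pin tips are at about (228,46) and (298,262) top, and (693,124) and (603,255) scene.

```bash
cat > m.py <<'E'
from h import *
t=capture("top");s=capture("scene")
np.set_printoptions(precision=4,suppress=True)
def hull(mask):
    cs,_=cv2.findContours(mask,cv2.RETR_EXTERNAL,cv2.CHAIN_APPROX_NONE);c=cv2.convexHull(max(cs,key=cv2.contourArea));return c
def red(c):
    h=cv2.cvtColor(c["color"],cv2.COLOR_RGB2HSV);b=((h[...,0]<8)|(h[...,0]>172))&(h[...,1]>140)&(h[...,2]>100)
    return (b*255).astype(np.uint8)
def roi(m,x0,y0,x1,y1):
    o=np.zeros_like(m);o[y0:y1,x0:x1]=m[y0:y1,x0:x1];return o
for c,r in((t,(260,205,300,245)),(s,(265,230,297,255))):
    e=cv2.fitEllipse(hull(roi(red(c),*r)));print("ring",e,plane(c,*e[0],.011))
g=lambda c,th:((c["color"].min(2)>th)*255).astype(np.uint8)
for c,r,th in((t,(388,160,410,184),232),(s,(394,265,488,284),200)):
    for th in(th-10,th,th+10):
        e=cv2.fitEllipse(hull(roi(g(c,th),*r)));print("shoulder",th,e,plane(c,*e[0],.02))
L=lambda x,y:(360+x/6.25-.5,145+y/6.25-.5)
R=lambda x,y:(358+(x-400)*.185-.5,228+y*.185-.5)
for n,a,b in(("shoulder",(241,175),(645,258)),("pinA",(230,45),(693,124)),("pinB",(298,262),(603,256)),("spig",(257,160),(648,202))):
    print(n,two(t,L(*a),s,R(*b)))
for n,p,z in(("baseA",(205,76),.012),("baseB",(274,282),.012),("c1",(55,79),.012),("c2",(300,10),.012),("c3",(388,288),.012),("c4",(118,366),.012)):print(n,plane(t,*L(*p),z))
m=roi(g(t,150),190,185,246,222);h=hull(m);b=cv2.minAreaRect(h);print("cover",b,plane(t,*b[0],.008),[plane(t,*p,.008)[:2] for p in cv2.boxPoints(b)])
C=lambda x,y:(190+x/5-.5,140+y/5-.5)
print("can",plane(t,*C(602,318),.131),"post",plane(t,*C(752,316),.095),plane(t,*C(743,332),.005),"bush",plane(t,*C(354,247),.012))
E
python3 m.py
```

```text
ring ((279.5417785644531, 225.46998596191406), (21.183921813964844, 21.492778778076172), 71.52299499511719) [0.3646 0.206  0.011 ]
ring ((280.12628173828125, 242.1416778564453), (15.575825691223145, 20.561437606811523), 84.9629898071289) [0.3618 0.2041 0.011 ]
shoulder 222 ((398.12042236328125, 172.2454071044922), (14.17735767364502, 15.038907051086426), 122.72955322265625) [ 0.4974 -0.0958  0.02  ]
shoulder 232 ((397.98638916015625, 172.37142944335938), (13.51441478729248, 14.908720016479492), 104.28085327148438) [ 0.4971 -0.0954  0.02  ]
shoulder 242 ((398.12322998046875, 172.29006958007812), (13.21800708770752, 14.009819030761719), 131.98985290527344) [ 0.4973 -0.0958  0.02  ]
shoulder 190 ((403.2622375488281, 273.1236572265625), (15.779998779296875, 16.671619415283203), 120.25526428222656) [ 0.5015 -0.0921  0.02  ]
shoulder 200 ((403.17852783203125, 274.5854187011719), (11.074917793273926, 16.660255432128906), 99.21524047851562) [ 0.4977 -0.0951  0.02  ]
shoulder 210 ((402.8638610839844, 274.5162353515625), (11.03184700012207, 15.390124320983887), 102.22533416748047) [ 0.4973 -0.0944  0.02  ]
shoulder (array([ 0.4966, -0.0955,  0.019 ]), np.float64(0.0008031801812596105))
pinA (array([ 0.5393, -0.0829,  0.0639]), np.float64(0.0021959928553767806))
pinB (array([ 0.4531, -0.1065,  0.0607]), np.float64(0.003636669467736417))
spig (array([ 0.4958, -0.0944,  0.0538]), np.float64(0.0012803610927339375))
baseA [ 0.5399 -0.0839  0.012 ]
baseB [ 0.4538 -0.1092  0.012 ]
c1 [ 0.539  -0.0221  0.012 ]
c2 [ 0.5675 -0.1241  0.012 ]
c3 [ 0.4511 -0.1555  0.012 ]
c4 [ 0.4198 -0.0447  0.012 ]
cover ((218.49781799316406, 203.96682739257812), (25.543296813964844, 48.625389099121094), 86.18592071533203) [0.4205 0.3624 0.008 ] [array([0.4495, 0.4276]), array([0.4571, 0.3033]), array([0.3916, 0.2978]), array([0.3842, 0.421 ])]
can [0.4075 0.1277 0.131 ] post [0.412  0.0583 0.095 ] [0.4139 0.0572 0.005 ] bush [0.4581 0.2556 0.012 ]
```

```bash
cat > g.py <<'E'
import sys
from h import *
np.set_printoptions(precision=4,suppress=True)
def go(x,y,z,yaw):
    s=status.observe();R=s["tcp_rot"];d=np.array([x,y,z])-s["tool_pos"];y0=np.degrees(np.arctan2(R[1,1],R[0,1]))
    t=-((yaw-y0+90)%180-90); Rz=cv2.Rodrigues(np.array([0,0,np.radians(t)]))[0]
    tilt=np.cross(R[:,2],[0,0,-1.])
    print("pos",s["tool_pos"],"yaw",y0,"turn5",t/5,"shift now",R.T@d/.02,"shift after turn",(R@Rz).T@d/.02,"tilt5",np.degrees(R.T@tilt)/5,"q",s["qpos"],"F",s["ft_force"],"w",s["grip_width"],s["gripper_force"],"t",s["t"])
if __name__=="__main__": go(*map(float,sys.argv[1:]))
E
python3 g.py .364 .2055 .15 30
python3 - <<'E'
from h import *
t=capture("top");s=capture("scene")
print("lever tip",two(t,(210.5,190),s,(264,143)),two(t,(210.5,190),s,(284,146)))
for p in((293,174),(343,160),(280,122)):print([plane(t,*p,z).round(3) for z in(.15,.21)])
E
```

```text
pos [0.2637 0.5663 0.2221] yaw 65.0287679382212 turn5 7.0057535876442385 shift now [-12.1598 -14.2337   3.6216] shift after turn [-18.1272  -4.6759   3.6216] tilt5 [-0.0112  0.0006 -0.    ] q [-1.2032  0.4116 -0.0127  1.5967  0.0056  1.1343 -0.0822] F [ 0.6911 -0.5273  0.1108] w 0.08778582386415756 0.0 t 0.2
lever tip (array([0.42407628, 0.32363896, 0.23274788]), np.float64(0.0011318684451531134)) (array([0.44523529, 0.31057287, 0.22048791]), np.float64(0.051706690045370776))
[array([0.47 , 0.165, 0.15 ]), array([0.459, 0.161, 0.21 ])]
[array([0.501, 0.054, 0.15 ]), array([0.488, 0.058, 0.21 ])]
[array([0.589, 0.194, 0.15 ]), array([0.57 , 0.189, 0.21 ])]
```

Emit:
{"method": "carry_out", "body": {
  "targets": "1 0 0 0 0 0 1;1 0 0 0 0 0 1;1 0 0 0 0 0 1;1 0 0 0 0 0 1;1 0 0 0 0 0 1;1 0 0 0 0 0 1;1 0 0 0 0 0 1",
  "newtons": 15
}}

```text
t: 0.88
tool_pos: [0.2638, 0.5665, 0.2226]
tcp_rot: [[-0.497, 0.868, -0.0], [0.868, 0.497, -0.0], [-0.0, -0.0, -1.0]]
ft_force: [0.3, 0.2, 0.1]
grip_width: 0.0876
gripper_force: 0.0
```

```bash
python3 g.py .364 .2055 .15 30
```

```text
pos [0.2638 0.5665 0.2226] yaw 29.787205091241713 turn5 -0.04255898175165669 shift now [-18.1552  -4.6208   3.6308] shift after turn [-18.138   -4.6882   3.6308] tilt5 [-0.0005  0.0006 -0.    ] q [-1.2937  0.41    0.112   1.603  -0.0492  1.1314 -0.6501] F [0.2876 0.2139 0.1061] w 0.08757096744823185 0.0 t 0.8833
```

Emit:
{"method": "carry_out", "body": {
  "targets": "1 -0.95 -0.25 0 0 0 0;1 -0.95 -0.25 0 0 0 0;1 -0.95 -0.25 0 0 0 0;1 -0.95 -0.25 0 0 0 0;1 -0.95 -0.25 0 0 0 0;1 -0.95 -0.25 0 0 0 0;1 -0.95 -0.25 0 0 0 0;1 -0.95 -0.25 0 0 0 0"
}}

```text
t: 1.55
tool_pos: [0.3054, 0.414, 0.2227]
tcp_rot: [[-0.501, 0.866, 0.0], [0.866, 0.501, 0.0], [0.0, 0.0, -1.0]]
ft_force: [0.3, -0.5, 0.1]
grip_width: 0.0876
gripper_force: 0.0
```

Emit:
{"method": "carry_out", "body": {
  "targets": "1 -0.95 -0.25 0.2 0 0 0;1 -0.95 -0.25 0.2 0 0 0;1 -0.95 -0.25 0.2 0 0 0;1 -0.95 -0.25 0.2 0 0 0;1 -0.95 -0.25 0.2 0 0 0;1 -0.95 -0.25 0.2 0 0 0;1 -0.95 -0.25 0.2 0 0 0;1 -0.95 -0.25 0.2 0 0 0"
}}

```text
t: 2.22
tool_pos: [0.3469, 0.2624, 0.1906]
tcp_rot: [[-0.5, 0.866, 0.0], [0.866, 0.5, 0.0], [0.0, 0.0, -1.0]]
ft_force: [0.2, 0.1, -0.5]
grip_width: 0.0874
gripper_force: 0.0
```

Emit:
{"method": "carry_out", "body": {
  "targets": "1 -0.95 -0.25 0.5 0 0 0;1 -0.95 -0.25 0.5 0 0 0;1 -0.9 -0.2 0.5 0 0 0;1 0 0 0.5 0 0 0;1 0 0 0 0 0 0"
}}

```text
t: 2.63
tool_pos: [0.3621, 0.2065, 0.1495]
tcp_rot: [[-0.499, 0.867, -0.002], [0.867, 0.499, -0.001], [-0.0, -0.002, -1.0]]
ft_force: [0.1, 0.0, 0.1]
grip_width: 0.0875
gripper_force: 0.0
```

```bash
python3 g.py .364 .2055 .004 30
```

```text
pos [0.3621 0.2065 0.1495] yaw 29.916604764785934 turn5 -0.016679047042813977 shift now [-0.086   0.0737  7.2736] shift after turn [-0.0861  0.0736  7.2736] tilt5 [-0.0236  0.0042 -0.    ] q [-0.8908  0.143   0.2832  2.1718 -0.0535  0.8352 -0.0522] F [0.1104 0.0212 0.1141] w 0.08753897756264052 0.0 t 2.6333
```

Emit:
{"method": "carry_out", "body": {
  "targets": "1 -0.09 0.07 0.9 0 0 0;1 0 0 0.9 0 0 0;1 0 0 0.9 0 0 0;1 0 0 0.9 0 0 0;1 0 0 0.9 0 0 0;1 0 0 0.9 0 0 0;1 0 0 0.9 0 0 0;1 0 0 0.9 0 0 0"
}}

```text
t: 3.3
tool_pos: [0.365, 0.2082, 0.0063]
tcp_rot: [[-0.501, 0.865, 0.001], [0.865, 0.501, 0.001], [0.001, 0.001, -1.0]]
ft_force: [-0.4, 0.5, 0.0]
grip_width: 0.0873
gripper_force: 0.0
```

Emit:
{"method": "carry_out", "body": {
  "targets": "1 0 0 0 0 0 0;0 0 0 0 0 0 0;0 0 0 0 0 0 0;0 0 0 0 0 0 0;0 0 0 0 0 0 0;0 0 0 0 0 0 0;0 0 0 0 0 0 0;0 0 0 0 0 0 0",
  "newtons": 15
}}

```text
t: 3.97
tool_pos: [0.365, 0.2073, 0.0072]
tcp_rot: [[-0.501, 0.866, 0.001], [0.866, 0.501, 0.001], [0.0, 0.001, -1.0]]
ft_force: [-1.3, 0.0, 6.9]
grip_width: 0.0528
gripper_force: 15.0
```

Emit:
{"method": "carry_out", "body": {
  "targets": "0 0 0 -0.5 0 0 0;0 0 0 -1 0 0 0;0 0 0 -1 0 0 0;0 0 0 -1 0 0 0;0 0 0 -1 0 0 0;0 0 0 -1 0 0 0;0 0 0 -1 0 0 0;0 0 0 -1 0 0 0"
}}

```text
t: 4.63
tool_pos: [0.3645, 0.2067, 0.1577]
tcp_rot: [[-0.5, 0.866, -0.0], [0.866, 0.5, -0.0], [0.0, -0.0, -1.0]]
ft_force: [0.7, 0.0, -0.1]
grip_width: 0.0527
gripper_force: 15.0
```

Run:
```python
from h import *
a=capture("scene")["color"];b=capture("top")["color"]
A=cv2.resize(a[140:280,200:340],(400,400),interpolation=cv2.INTER_CUBIC);B=cv2.resize(b[140:280,210:350],(400,400),interpolation=cv2.INTER_CUBIC)
cv2.imwrite("pics/lift.png",np.hstack([A,B])[:,:,::-1])
```

```text
(no output)
```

View pics/lift.png

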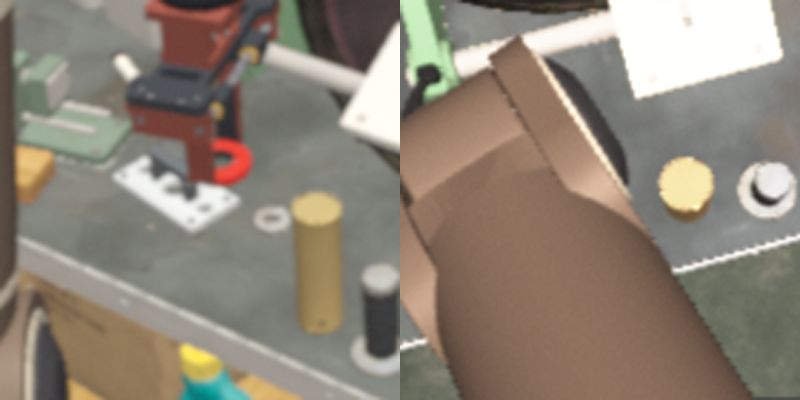

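The scene crop shows the red ring held in the fingers (crop 228,163), looking flat, with the can and post undisturbed. Next I turn and carry it.

Emit:
{"method": "carry_out", "body": {
  "targets": "0 0 0 -1 0 0 1;0 0 0 -1 0 0 1;0 0 0 -1 0 0 1;0 0 0 0 0 0 1;0 0 0 0 0 0 1;0 0 0 0 0 0 1;0 0 0 0 0 0 1;0 0 0 0 0 0 1"
}}

```text
t: 5.4
tool_pos: [0.3643, 0.2068, 0.2156]
tcp_rot: [[0.177, 0.984, -0.001], [0.984, -0.177, -0.001], [-0.001, -0.001, -1.0]]
ft_force: [-0.1, 0.1, -0.5]
grip_width: 0.0529
gripper_force: 15.0
```

Emit:
{"method": "carry_out", "body": {
  "targets": "0 0 0 0 0 0 1;0 0 0 0 0 0 1;0 0 0 0 0 0 1;0 0 0 0 0 0 1;0 0 0 0 0 0 1;0 0 0 0 0 0 1;0 0 0 0 0 0 1;0 0 0 0 0 0 1"
}}

```text
t: 6.07
tool_pos: [0.3643, 0.2067, 0.2156]
tcp_rot: [[0.768, 0.64, -0.001], [0.64, -0.768, -0.001], [-0.001, 0.0, -1.0]]
ft_force: [-0.1, 0.3, 0.2]
grip_width: 0.0526
gripper_force: 15.0
```

Emit:
{"method": "carry_out", "body": {
  "targets": "0 0 0 0 0 0 1;0 0 0 0 0 0 1;0 0 0 0 0 0 1;0 0 0 0 0 0 1;0 0 0 0 0 0 0.8;0 0 0 0 0 0 0"
}}

```text
t: 6.57
tool_pos: [0.3643, 0.2067, 0.2157]
tcp_rot: [[0.962, 0.273, -0.001], [0.273, -0.962, -0.001], [-0.001, 0.001, -1.0]]
ft_force: [-0.7, 0.2, -1.1]
grip_width: 0.0531
gripper_force: 15.0
```

```bash
python3 g.py .385 .03 .218 -74;python3 g.py .497 -.0955 .218 -74
```

```text
pos [0.3643 0.2067 0.2157] yaw -74.14333985453725 turn5 -0.028667970907449103 shift now [-1.418   8.7833 -0.1096] shift after turn [-1.44    8.7797 -0.1096] tilt5 [ 0.007   0.0145 -0.    ] q [-0.9931  0.0495  0.3792  2.0906 -0.0215  1.0065 -1.8968] F [-0.7169  0.2309 -1.0851] w 0.05305494769907054 14.998910823196638 t 6.5667
pos [0.3643 0.2067 0.2157] yaw -74.14333985453725 turn5 -0.028667970907449103 shift now [ 2.2543 16.3496 -0.1096] shift after turn [ 2.2134 16.3552 -0.1096] tilt5 [ 0.007   0.0145 -0.    ] q [-0.9931  0.0495  0.3792  2.0906 -0.0215  1.0065 -1.8968] F [-0.7169  0.2309 -1.0851] w 0.05305494769907054 14.998910823196638 t 6.5667
```

Emit:
{"method": "carry_out", "body": {
  "targets": "0 -0.16 0.98 0 0 0 0;0 -0.16 0.98 0 0 0 0;0 -0.16 0.98 0 0 0 0;0 -0.16 0.98 0 0 0 0;0 -0.16 0.98 0 0 0 0;0 -0.16 0.98 0 0 0 0;0 -0.16 0.98 0 0 0 0;0 -0.16 0.98 0 0 0 0"
}}

```text
t: 7.23
tool_pos: [0.3831, 0.0482, 0.2161]
tcp_rot: [[0.96, 0.279, -0.001], [0.279, -0.96, -0.0], [-0.001, -0.0, -1.0]]
ft_force: [1.0, 0.4, -0.2]
grip_width: 0.0529
gripper_force: 15.0
```

Emit:
{"method": "carry_out", "body": {
  "targets": "0 0 0.98 0 0 0 0;0 0.44 0.95 0 0 0 0;0 0.44 0.95 0 0 0 0;0 0.44 0.95 0 0 0 0;0 0.44 0.95 0 0 0 0;0 0.44 0.95 0 0 0 0;0 0.44 0.95 0 0 0 0;0 0.44 0.95 0 0 0 0"
}}

```text
t: 7.9
tool_pos: [0.4851, -0.0812, 0.2159]
tcp_rot: [[0.96, 0.279, -0.001], [0.279, -0.96, -0.0], [-0.001, 0.0, -1.0]]
ft_force: [0.2, 1.0, -0.0]
grip_width: 0.0525
gripper_force: 15.0
```

Emit:
{"method": "carry_out", "body": {
  "targets": "0 0.44 0.7 0.8 0 0 0;0 0 0 0.8 0 0 0;0 0 0 0.8 0 0 0;0 0 0 0.8 0 0 0;0 0 0 0.8 0 0 0;0 0 0 0.5 0 0 0;0 0 0 0 0 0 0"
}}

```text
t: 8.48
tool_pos: [0.4955, -0.0913, 0.1244]
tcp_rot: [[0.961, 0.278, -0.004], [0.278, -0.961, -0.0], [-0.004, -0.001, -1.0]]
ft_force: [0.1, 0.7, -1.0]
grip_width: 0.0529
gripper_force: 15.0
```

```bash
python3 g.py .497 -.0955 .07 -74
python3 - <<'E'
from h import *
np.set_printoptions(precision=4,suppress=True)
cc=capture("scene");a=cc["color"];b=capture("top")["color"]
h=cv2.cvtColor(a,cv2.COLOR_RGB2HSV);m=(((h[...,0]<6)|(h[...,0]>174))&(h[...,1]>190)&(h[...,2]>150)).astype(np.uint8)*255
x,y,w,hh=cv2.boundingRect(m[:, 340:460]);print(x+340,y,w,hh)
A=cv2.resize(a[170:310,330:470],(400,400),interpolation=cv2.INTER_CUBIC);B=cv2.resize(b[120:220,350:450],(400,400),interpolation=cv2.INTER_CUBIC)
cv2.imwrite("pics/over.png",np.hstack([A,B])[:,:,::-1])
E
```

```text
pos [ 0.4955 -0.0913  0.1244] yaw -73.87435972017462 turn5 0.02512805596507519 shift now [0.0219 0.2261 2.7183] shift after turn [0.0224 0.2261 2.7183] tilt5 [-0.008  0.046 -0.   ] q [-0.4488  0.3765  0.6728  2.0235 -0.3093  0.8464 -0.8909] F [ 0.137   0.6737 -1.0356] w 0.05287185115250763 14.998045499523869 t 8.4833
393 235 21 16
```

View pics/over.png

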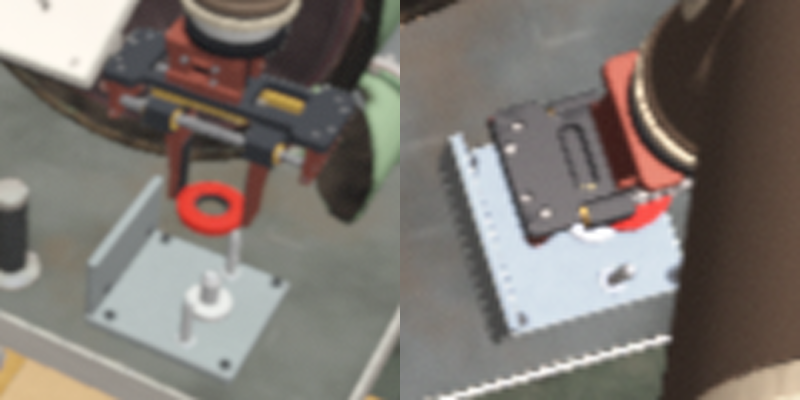

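The scene crop shows the ring level in the fingers, entirely visible at (210,208), above the spigot (208,285). I'll measure the ring centre from its outline.

```bash
cat > ringpos.py <<'E'
from h import *
import sys
np.set_printoptions(precision=4,suppress=True)
s=status.observe();c=capture("scene");h=cv2.cvtColor(c["color"],cv2.COLOR_RGB2HSV)
m=(((h[...,0]<7)|(h[...,0]>173))&(h[...,1]>170)&(h[...,2]>110)).astype(np.uint8)*255
m[:,:340]=0;m[:,460:]=0;m[:200]=0;m[310:]=0
k=max(cv2.findContours(m,0,1)[0],key=cv2.contourArea);hu=cv2.convexHull(k)
e=cv2.fitEllipse(hu);M=cv2.moments(hu);u,v=M["m10"]/M["m00"],M["m01"]/M["m00"]
z=float(sys.argv[1]) if len(sys.argv)>1 else s["tool_pos"][2]-.001
print(e,u,v,"bbox",cv2.boundingRect(hu),"p",plane(c,u,v,z),"rel tcp",plane(c,u,v,z)-s["tool_pos"],"spigot px same cam:",proj(c,(.497,-.0955,z)))
E
python3 ringpos.py
```

```text
((403.9497985839844, 241.4336700439453), (17.023033142089844, 24.266826629638672), 100.79853820800781) 404.0133333333333 241.595 bbox (393, 234, 23, 17) p [ 0.4937 -0.0892  0.1255] rel tcp [-0.0032  0.0024 -0.001 ] spigot px same cam: (np.float64(407.12652220064734), np.float64(242.28460835342742))
```

Emit:
{"method": "carry_out", "body": {
  "targets": "0 0.03 0.27 0.5 0 0 0;0 0 0 0.6 0 0 0;0 0 0 0.6 0 0 0;0 0 0 0.6 0 0 0;0 0 0 0.5 0 0 0;0 0 0 0 0 0 0;0 0 0 0 0 0 0"
}}

```text
t: 9.22
tool_pos: [0.4985, -0.0966, 0.0698]
tcp_rot: [[0.961, 0.276, -0.002], [0.276, -0.961, -0.0], [-0.002, -0.0, -1.0]]
ft_force: [0.0, 0.4, 0.0]
grip_width: 0.0529
gripper_force: 15.0
```

```bash
python3 ringpos.py; python3 g.py .497 -.0955 .03 -74;python3 g.py .497 -.0955 .03 -74;python3 - <<'E'
from h import *
for i in range(4):
    a=capture("scene")["color"];print(status.observe()["tool_pos"])
A=cv2.resize(a[220:300,360:440],(560,560),interpolation=cv2.INTER_CUBIC)
cv2.imwrite("pics/over2.png",A[:,:,::-1])
E
```

```text
((404.03570556640625, 259.9199523925781), (16.4151668548584, 23.326976776123047), 101.28594970703125) 404.09917840375584 259.9119718309859 bbox (393, 252, 23, 17) p [ 0.4964 -0.0935  0.0688] rel tcp [-0.0021  0.0031 -0.001 ] spigot px same cam: (np.float64(404.91370812204343), np.float64(260.2338537806929))
pos [ 0.4991 -0.0967  0.0704] yaw -73.98753915172395 turn5 0.0024921696552098636 shift now [-0.0809 -0.086   2.0197] shift after turn [-0.0809 -0.086   2.0197] tilt5 [ 0.0008  0.0082 -0.    ] q [-0.3802  0.467   0.6126  2.0559 -0.3957  0.735  -0.8104] F [-0.1645 -0.1172 -0.6031] w 0.05277486300442415 14.998010466224514 t 9.2667
pos [ 0.4991 -0.0967  0.0704] yaw -73.98753915172395 turn5 0.0024921696552098636 shift now [-0.0809 -0.086   2.0197] shift after turn [-0.0809 -0.086   2.0197] tilt5 [ 0.0008  0.0082 -0.    ] q [-0.3802  0.467   0.6126  2.0559 -0.3957  0.735  -0.8104] F [-0.1645 -0.1172 -0.6031] w 0.05277486300442415 14.998010466224514 t 9.2667
[ 0.49937184 -0.0966505   0.07077636]
[ 0.49953402 -0.0966041   0.07100189]
[ 0.49957771 -0.09654451  0.07110698]
[ 0.4995831  -0.09646759  0.07113091]
```

View pics/over2.png

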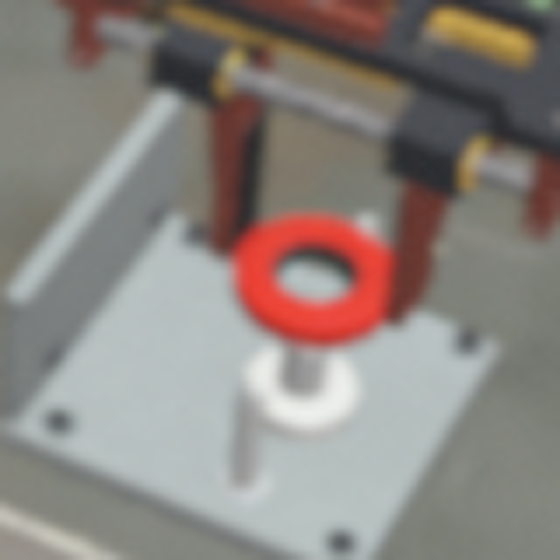

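The crop shows the ring level, centred about 1 px left of the spigot, with its hole over the tip. A small correction, then lower.

Emit:
{"method": "carry_out", "body": {
  "targets": "0 0.03 0.09 0 0 0 0;0 0 0 0.3 0 0 0;0 0 0 0.3 0 0 0;0 0 0 0.3 0 0 0;0 0 0 0.3 0 0 0;0 0 0 0 0 0 0;0 0 0 0 0 0 0"
}}

```text
t: 10.05
tool_pos: [0.4998, -0.0981, 0.046]
tcp_rot: [[0.961, 0.276, -0.001], [0.276, -0.961, -0.0], [-0.001, -0.0, -1.0]]
ft_force: [0.6, -0.4, -0.7]
grip_width: 0.0528
gripper_force: 15.0
```

```bash
python3 ringpos.py; python3 g.py .497 -.0955 .027 -74
```

```text
((404.068115234375, 267.3283386230469), (15.78445053100586, 22.94109344482422), 103.24494171142578) 404.07909604519773 267.3810420590081 bbox (393, 260, 23, 16) p [ 0.4972 -0.0955  0.045 ] rel tcp [-0.0026  0.0026 -0.001 ] spigot px same cam: (np.float64(404.0268308892954), np.float64(267.4277600687853))
pos [ 0.5001 -0.0982  0.0464] yaw -73.97968878435294 turn5 0.004062243129411058 shift now [-0.1115 -0.1706  0.9691] shift after turn [-0.1115 -0.1706  0.9691] tilt5 [-0.0003  0.007   0.    ] q [-0.3494  0.5077  0.5804  2.0662 -0.4331  0.6875 -0.7769] F [-0.2284 -0.1107 -0.3406] w 0.05292985290476553 14.998003898217576 t 10.1
```

Emit:
{"method": "carry_out", "body": {
  "targets": "0 0 0 0.3 0 0 0;0 0 0 0.3 0 0 0;0 0 0 0.2 0 0 0;0 0 0 0.1 0 0 0;0 0 0 0 0 0 0"
}}

```text
t: 10.52
tool_pos: [0.4998, -0.098, 0.028]
tcp_rot: [[0.961, 0.276, -0.001], [0.276, -0.961, 0.0], [-0.001, -0.0, -1.0]]
ft_force: [0.4, 0.8, -0.6]
grip_width: 0.0529
gripper_force: 15.0
```

Emit:
{"method": "carry_out", "body": {
  "targets": "0 0 0 0.1 0 0 0;0 0 0 0 0 0 0;0 0 0 0 0 0 0"
}}

```text
t: 10.77
tool_pos: [0.5004, -0.0981, 0.027]
tcp_rot: [[0.961, 0.276, 0.0], [0.276, -0.961, 0.0], [0.0, -0.0, -1.0]]
ft_force: [-1.5, -0.0, 3.6]
grip_width: 0.0528
gripper_force: 15.0
```

```bash
python3 ringpos.py .026; python3 g.py .497 -.0955 .026 -74
```

```text
((406.37701416015625, 274.392822265625), (13.595827102661133, 16.630321502685547), 57.46092224121094) 407.05338078291817 275.0747330960854 bbox (399, 267, 16, 15) p [ 0.4984 -0.1057  0.026 ] rel tcp [-0.002  -0.0076 -0.001 ] spigot px same cam: (np.float64(403.3315606475698), np.float64(273.06744590035805))
pos [ 0.5004 -0.0981  0.027 ] yaw -73.97952925587813 turn5 0.004094148824373178 shift now [-0.125  -0.1727  0.0487] shift after turn [-0.125  -0.1726  0.0487] tilt5 [-0.0011 -0.0047 -0.    ] q [-0.326   0.5393  0.5522  2.0752 -0.4634  0.6475 -0.7517] F [-1.1801  0.8227  5.1254] w 0.053195891998178764 15.013647972446051 t 10.8167
```

Contact on the shoulder at about 5 N, at the expected height. Releasing and lifting.

Emit:
{"method": "carry_out", "body": {
  "targets": "0.85 0 0 0 0 0 0;0.85 0 0 0 0 0 0;0.85 0 0 0 0 0 0;0.85 0 0 0 0 0 0;0.85 0 0 0 0 0 0;0.85 0 0 -0.3 0 0 0;0.85 0 0 -0.5 0 0 0;0.85 0 0 -1 0 0 0"
}}

```text
t: 11.48
tool_pos: [0.4991, -0.098, 0.0623]
tcp_rot: [[0.961, 0.276, -0.003], [0.276, -0.961, -0.0], [-0.003, -0.001, -1.0]]
ft_force: [-0.5, -0.5, 0.5]
grip_width: 0.0749
gripper_force: 0.0
```

Emit:
{"method": "carry_out", "body": {
  "targets": "0.85 0 0 -1 0 0 0;0.85 0 0 -1 0 0 0;0.85 0 0 -1 0 0 0;0.85 0 0 -1 0 0 0;0.85 0 0 -1 0 0 0;0.85 0 0 -1 0 0 0;0.85 0 0 -1 0 0 0;0.85 0 0 -1 0 0 0"
}}

```text
t: 12.15
tool_pos: [0.5, -0.0984, 0.2246]
tcp_rot: [[0.961, 0.275, 0.001], [0.275, -0.961, 0.0], [0.001, 0.0, -1.0]]
ft_force: [-0.3, -0.2, 0.0]
grip_width: 0.0745
gripper_force: 0.0
```

```bash
python3 ringpos.py .026; python3 g.py .37 .0 .22 -74
python3 - <<'E'
from h import *
a=capture("scene")["color"];b=capture("top")["color"]
A=cv2.resize(a[228:302,358:432],(400,400),interpolation=cv2.INTER_CUBIC);B=cv2.resize(a[110:260,215:365],(400,400),interpolation=cv2.INTER_CUBIC)
cv2.imwrite("pics/placed.png",np.hstack([A,B])[:,:,::-1])
E
```

```text
((406.3368225097656, 274.47357177734375), (12.840848922729492, 16.27948760986328), 44.90965270996094) 407.02380952380946 275.27030812324927 bbox (399, 267, 15, 15) p [ 0.4978 -0.1061  0.026 ] rel tcp [-0.0021 -0.0077 -0.1986] spigot px same cam: (np.float64(403.3315606475698), np.float64(273.06744590035805))
pos [ 0.5018 -0.099   0.228 ] yaw -74.04380115891634 turn5 -0.008760231783267614 shift now [-4.9765 -6.5721  0.3657] shift after turn [-4.9714 -6.576   0.3657] tilt5 [ 0.014  -0.0619  0.    ] q [-0.518   0.2417  0.7456  1.9018 -0.1886  1.0629 -0.9876] F [ 1.9147 -0.9285  2.8485] w 0.07457794077479878 0.0 t 12.2
```

View pics/placed.png

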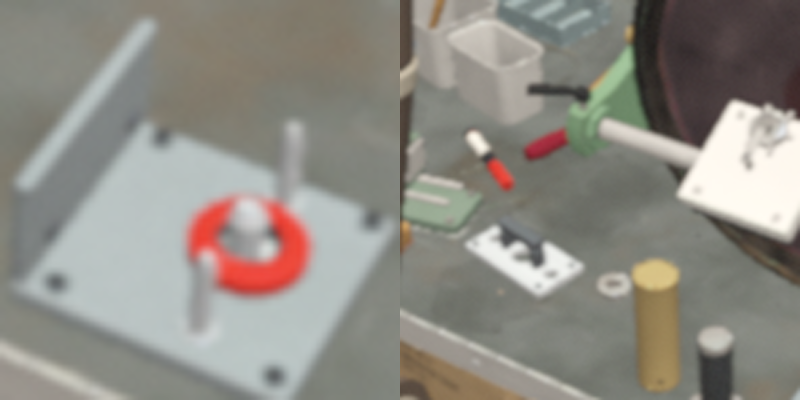

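The left crop shows the ring flat round the spigot, centred on the shoulder (crop 249,245). The right crop shows the sander's black lever, tip at crop (530,90), above the cover's end, so I'll grip the handle 18 mm off centre, away from it, and draw the cover toward the robot before raising it.

Emit:
{"method": "carry_out", "body": {
  "targets": "0.6 -0.48 -0.98 0 0 0 0;0.6 -0.48 -0.98 0 0 0 0;0.6 -0.48 -0.98 0 0 0 0;0.6 -0.48 -0.98 0 0 0 0;0.6 -0.48 -0.98 0 0 0 0;0.6 -0.48 -0.98 0 0 0 0;0.6 -0.48 -0.98 0 0 0 0;0.6 -0.48 -0.98 0 0 0 0"
}}

```text
t: 12.97
tool_pos: [0.3816, 0.0319, 0.222]
tcp_rot: [[0.961, 0.276, -0.001], [0.276, -0.961, -0.0], [-0.001, 0.0, -1.0]]
ft_force: [0.2, 0.7, 0.1]
grip_width: 0.0527
gripper_force: 0.0
```

Emit:
{"method": "carry_out", "body": {
  "targets": "0.6 0.15 -0.98 0 0 0 0;0.6 0.15 -0.98 0 0 0 0;0.6 0.15 -0.98 0 0 0 0;0.6 0.15 -0.98 0 0 0 0;0.6 0.15 -0.98 0 0 0 0;0.6 0.15 -0.98 0 0 0 0;0.6 0.15 -0.98 0 0 0 0;0.6 0.15 -0.98 0 0 0 0"
}}

```text
t: 13.63
tool_pos: [0.3621, 0.1893, 0.2219]
tcp_rot: [[0.961, 0.276, -0.001], [0.276, -0.961, -0.001], [-0.001, 0.0, -1.0]]
ft_force: [0.2, 0.8, 0.7]
grip_width: 0.0524
gripper_force: 0.0
```

Emit:
{"method": "carry_out", "body": {
  "targets": "0.6 0.02 -0.98 0 0 0 0;0.6 0.02 -0.98 0 0 0 0;0.6 0.02 -0.98 0 0 0 0;0.6 0.02 -0.98 0 0 0 0;0.6 0.02 -0.98 0 0 0 0;0.6 0.02 -0.98 0 0 0 0;0.6 0.02 -0.98 0 0 0 0;0.6 0.02 -0.98 0 0 0 0"
}}

```text
t: 14.3
tool_pos: [0.3219, 0.3406, 0.2218]
tcp_rot: [[0.961, 0.276, -0.001], [0.276, -0.961, -0.001], [-0.001, 0.001, -1.0]]
ft_force: [-0.4, 0.5, 0.9]
grip_width: 0.0525
gripper_force: 0.0
```

Emit:
{"method": "carry_out", "body": {
  "targets": "0.6 0.02 -0.98 0 0 0 0;0.6 0 0 0 0 0 -1;0.6 0 0 0 0 0 -1;0.6 0 0 0 0 0 -1;0.6 0 0 0 0 0 -1;0.6 0 0 0 0 0 -1;0.6 0 0 0 0 0 -1;0.6 0 0 0 0 0 -1"
}}

```text
t: 14.97
tool_pos: [0.3172, 0.3587, 0.2218]
tcp_rot: [[0.626, 0.78, -0.001], [0.78, -0.626, -0.001], [-0.002, 0.0, -1.0]]
ft_force: [-0.3, -0.1, 1.3]
grip_width: 0.0525
gripper_force: 0.0
```

Emit:
{"method": "carry_out", "body": {
  "targets": "0.6 0 0 0 0 0 -1;0.6 0 0 0 0 0 -1;0.6 0 0 0 0 0 -1;0.6 0 0 0 0 0 -1;0.6 0 0 0 0 0 -1;0.6 0 0 0 0 0 -1;0.6 0 0 0 0 0 -1;0.6 0 0 0 0 0 -1"
}}

```text
t: 15.63
tool_pos: [0.3172, 0.3586, 0.2217]
tcp_rot: [[-0.022, 1.0, -0.001], [1.0, 0.022, -0.001], [-0.001, -0.001, -1.0]]
ft_force: [-0.5, -0.1, -0.4]
grip_width: 0.053
gripper_force: 0.0
```

```bash
python3 - <<'E'
from h import *
np.set_printoptions(precision=4,suppress=True)
# cover's outline and handle in the scene view (outline at z=8 mm)
c=capture("scene");cv2.imwrite("pics/s3.png",c["color"][:,:,::-1])
m=((c["color"].min(2)>150)*255).astype(np.uint8);o=np.zeros_like(m);o[185:225,235:287]=m[185:225,235:287]
h=cv2.convexHull(max(cv2.findContours(o,0,1)[0],key=cv2.contourArea))
w=np.array([plane(c,*p[0],.008)[:2] for p in h],np.float32)
print(cv2.minAreaRect(w))
E
python3 g.py .4194 .3804 .15 3.5
```

```text
((0.420937180519104, 0.3643026649951935), (0.07030852884054184, 0.13316895067691803), 2.89215350151062)
pos [0.3172 0.3587 0.2218] yaw 1.623560265842376 turn5 -0.37528794683152567 shift now [0.9462 5.141  3.5826] shift after turn [0.7773 5.1692 3.5826] tilt5 [-0.0119  0.0162 -0.    ] q [-1.0661  0.16    0.1337  1.9463 -0.0246  1.0386 -0.8932] F [ 0.3078 -0.1706 -0.2514] w 0.05285590612558162 0.0 t 15.6833
```

Emit:
{"method": "carry_out", "body": {
  "targets": "0.6 0.4 0 0 0 0 -0.37;0.6 0.4 0 1 0 0 0;0.6 0 0 1 0 0 0;0.6 0 0 1 0 0 0;0.6 0 0 1 0 0 0;0.6 0 0 1 0 0 0;0.6 0 0 1 0 0 0;0.6 0 0 1 0 0 0"
}}

```text
t: 16.35
tool_pos: [0.3168, 0.3756, 0.0813]
tcp_rot: [[-0.049, 0.999, -0.0], [0.999, 0.049, -0.0], [-0.0, -0.0, -1.0]]
ft_force: [-0.9, 0.2, -0.1]
grip_width: 0.0529
gripper_force: 0.0
```

Emit:
{"method": "carry_out", "body": {
  "targets": "0.6 0 0.9 0.4 0 0 0;0.6 0 0.9 0.4 0 0 0;0.6 0 0.9 0 0 0 0;0.6 0 0.9 0 0 0 0;0.6 0 0.9 0 0 0 0;0.6 0 0.6 0 0 0 0;0.6 0 0 0 0 0 0;0.6 0 0 0 0 0 0"
}}

```text
t: 17.02
tool_pos: [0.4187, 0.3803, 0.0661]
tcp_rot: [[-0.049, 0.999, -0.001], [0.999, 0.049, -0.001], [-0.001, -0.001, -1.0]]
ft_force: [-0.7, -0.3, 0.7]
grip_width: 0.0525
gripper_force: 0.0
```

```bash
python3 g.py .4205 .3804 .019 3.5;python3 - <<'E'
from h import *
a=capture("scene")["color"]
cv2.imwrite("pics/g.png",cv2.resize(a[110:240,200:330],(560,560),interpolation=cv2.INTER_CUBIC)[:,:,::-1])
E
```

```text
pos [0.4187 0.3803 0.0661] yaw 2.8010847481160632 turn5 -0.13978305037678637 shift now [0.0016 0.0939 2.3549] shift after turn [0.0005 0.0939 2.3549] tilt5 [-0.0092  0.0069 -0.    ] q [-0.9133  0.4946  0.1188  1.8965 -0.0822  0.7561 -0.6998] F [-0.7065 -0.2598  0.7482] w 0.05252874119214708 0.0 t 17.0167
```

View pics/g.png

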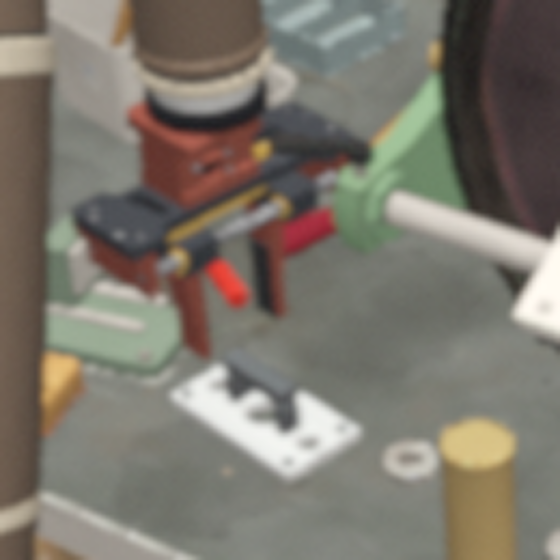

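The crop shows the open fingers (tips at about (205,350) and (275,315)) straddling the line of the handle toward its far half. The lever passes in front of the flange without touching. Lowering and gripping.

Emit:
{"method": "carry_out", "body": {
  "targets": "0.6 0 0.09 0.5 0 0 0;0.6 0 0 0.5 0 0 0;0.6 0 0 0.5 0 0 0;0.6 0 0 0.5 0 0 0;0.6 0 0 0.3 0 0 0;0.6 0 0 0 0 0 0"
}}

```text
t: 17.57
tool_pos: [0.4197, 0.3797, 0.0187]
tcp_rot: [[-0.051, 0.999, -0.002], [0.999, 0.051, -0.002], [-0.002, -0.002, -1.0]]
ft_force: [-0.7, -0.4, -0.7]
grip_width: 0.0529
gripper_force: 0.0
```

Emit:
{"method": "carry_out", "body": {
  "targets": "0 0 0 0 0 0 0;0 0 0 0 0 0 0;0 0 0 0 0 0 0;0 0 0 0 0 0 0;0 0 0 0 0 0 0;0 0 0 0 0 0 0;0 0 0 0 0 0 0;0 0 0 0 0 0 0",
  "newtons": 50
}}

```text
t: 18.23
tool_pos: [0.4209, 0.3807, 0.021]
tcp_rot: [[-0.05, 0.999, 0.0], [0.999, 0.05, 0.0], [0.0, 0.0, -1.0]]
ft_force: [0.2, -0.3, 3.8]
grip_width: 0.016
gripper_force: 50.0
```

Emit:
{"method": "carry_out", "body": {
  "targets": "0 0 0 -0.3 0 0 0;0 0 0 -0.6 0 0 0;0 0 0 -0.8 0 0 0;0 0 0 -0.8 0 0 0;0 0 -0.9 0 0 0 0;0 0 -0.9 0 0 0 0;0 0 -0.9 0 0 0 0;0 0 -0.9 0 0 0 0"
}}

```text
t: 18.9
tool_pos: [0.3482, 0.3768, 0.0716]
tcp_rot: [[-0.05, 0.999, 0.0], [0.999, 0.05, 0.001], [0.001, 0.0, -1.0]]
ft_force: [-0.1, 0.1, -2.7]
grip_width: 0.0155
gripper_force: 50.0
```

Emit:
{"method": "carry_out", "body": {
  "targets": "0 0 -0.7 -0.5 0 0 0;0 0 0 -1 0 0 0;0 0 0 -1 0 0 0;0 0 0 -1 0 0 0;0 0 0 -1 0 0 0;0 0 0 -1 0 0 0;0 0 0 -1 0 0 0;0 0 0 0 0 0 0"
}}

```text
t: 19.57
tool_pos: [0.3362, 0.3776, 0.2051]
tcp_rot: [[-0.05, 0.999, 0.004], [0.999, 0.05, 0.006], [0.005, 0.004, -1.0]]
ft_force: [0.1, 0.3, -2.0]
grip_width: 0.0158
gripper_force: 50.0
```

```bash
python3 g.py .345 .2 .23 -73.8;python3 - <<'E'
from h import *
a=capture("scene")["color"]
cv2.imwrite("pics/h.png",cv2.resize(a[80:240,180:340],(560,560),interpolation=cv2.INTER_CUBIC)[:,:,::-1])
E
```

```text
pos [0.3362 0.3776 0.2051] yaw 2.8574319848635787 turn5 15.331486396972716 shift now [-8.8851  0.0039 -1.2932] shift after turn [-2.0467  8.6462 -1.2932] tilt5 [ 0.0455 -0.0608 -0.    ] q [-1.0516  0.2191  0.1322  1.916  -0.0345  1.002  -0.8543] F [ 0.0731  0.2547 -2.0018] w 0.015838994445440655 49.99905690550804 t 19.5667
```

View pics/h.png

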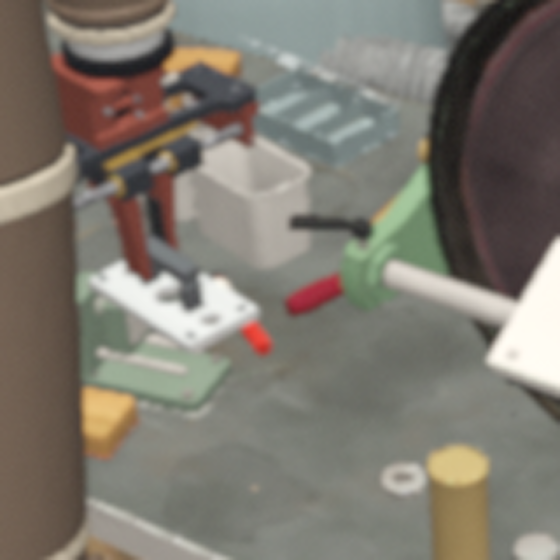

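The crop shows the cover held level by the handle, clear of the lever (290–370,222). Turning it while raising.

Emit:
{"method": "carry_out", "body": {
  "targets": "0 0 0 -0.4 0 0 1;0 0 0 -0.4 0 0 1;0 0 0 -0.4 0 0 1;0 0 0 -0.2 0 0 1;0 0 0 0 0 0 1;0 0 0 0 0 0 1;0 0 0 0 0 0 1;0 0 0 0 0 0 1"
}}

```text
t: 20.28
tool_pos: [0.3344, 0.3755, 0.2274]
tcp_rot: [[0.607, 0.795, -0.001], [0.795, -0.607, -0.002], [-0.002, 0.0, -1.0]]
ft_force: [0.4, 0.7, -1.8]
grip_width: 0.0154
gripper_force: 50.0
```

Emit:
{"method": "carry_out", "body": {
  "targets": "0 0 0 0 0 0 1;0 0 0 0 0 0 1;0 0 0 0 0 0 1;0 0 0 0 0 0 1;0 0 0 0 0 0 1;0 0 0 0 0 0 1;0 0 0 0 0 0 1;0 0 0 0 0 0 0.4"
}}

```text
t: 20.95
tool_pos: [0.3343, 0.3754, 0.2273]
tcp_rot: [[0.963, 0.269, -0.001], [0.269, -0.963, -0.002], [-0.002, 0.002, -1.0]]
ft_force: [-0.4, -0.4, -3.3]
grip_width: 0.0153
gripper_force: 50.0
```

```bash
python3 g.py .36 .2 .23 -74.3;python3 g.py .385 .03 .23 -74.3
```

```text
pos [0.3343 0.3754 0.2273] yaw -74.41115082079497 turn5 -0.02223016415899508 shift now [-1.1214  8.7948 -0.1191] shift after turn [-1.1385  8.7926 -0.1191] tilt5 [0.0178 0.0184 0.    ] q [-1.2052  0.1974  0.3098  1.8963 -0.0682  1.0603 -2.1663] F [-0.4032 -0.4481 -3.3493] w 0.01528525987400504 49.99908193945885 t 20.95
pos [0.3343 0.3754 0.2273] yaw -74.41115082079497 turn5 -0.02223016415899508 shift now [-2.2016 17.318  -0.1041] shift after turn [-2.2352 17.3137 -0.1041] tilt5 [0.0178 0.0184 0.    ] q [-1.2052  0.1974  0.3098  1.8963 -0.0682  1.0603 -2.1663] F [-0.4032 -0.4481 -3.3493] w 0.01528525987400504 49.99908193945885 t 20.95
```

Emit:
{"method": "carry_out", "body": {
  "targets": "0 -0.12 0.96 0 0 0 0;0 -0.12 0.96 0 0 0 0;0 -0.12 0.96 0 0 0 0;0 -0.12 0.96 0 0 0 0;0 -0.12 0.96 0 0 0 0;0 -0.12 0.96 0 0 0 0;0 -0.12 0.96 0 0 0 0;0 -0.12 0.96 0 0 0 0"
}}

```text
t: 21.62
tool_pos: [0.3578, 0.2217, 0.2275]
tcp_rot: [[0.962, 0.274, -0.001], [0.274, -0.962, -0.001], [-0.002, 0.001, -1.0]]
ft_force: [0.6, 0.1, -2.2]
grip_width: 0.0159
gripper_force: 50.0
```

Emit:
{"method": "carry_out", "body": {
  "targets": "0 -0.12 0.96 0 0 0 0;0 -0.12 0.96 0 0 0 0;0 -0.12 0.96 0 0 0 0;0 -0.12 0.96 0 0 0 0;0 -0.12 0.96 0 0 0 0;0 -0.12 0.96 0 0 0 0;0 -0.12 0.96 0 0 0 0;0 -0.12 0.96 0 0 0 0"
}}

```text
t: 22.28
tool_pos: [0.3812, 0.069, 0.2277]
tcp_rot: [[0.962, 0.274, -0.001], [0.274, -0.962, -0.001], [-0.001, 0.0, -1.0]]
ft_force: [0.4, -0.6, -2.5]
grip_width: 0.0158
gripper_force: 50.0
```

Emit:
{"method": "carry_out", "body": {
  "targets": "0 -0.12 0.96 0 0 0 0;0 -0.12 0.96 0 0 0 0;0 0.59 0.96 0 0 0 0;0 0.59 0.96 0 0 0 0;0 0.59 0.96 0 0 0 0;0 0.59 0.96 0 0 0 0;0 0.59 0.96 0 0 0 0;0 0.59 0.96 0 0 0 0"
}}

```text
t: 22.95
tool_pos: [0.4874, -0.0602, 0.2275]
tcp_rot: [[0.962, 0.274, -0.002], [0.274, -0.962, -0.0], [-0.002, -0.0, -1.0]]
ft_force: [0.1, -0.7, -2.5]
grip_width: 0.0159
gripper_force: 50.0
```

```bash
python3 g.py .517 -.093 .15 -74.3
```

```text
pos [ 0.4874 -0.0602  0.2275] yaw -74.1059431139837 turn5 0.03881137720325967 shift now [0.9786 1.9832 3.8745] shift after turn [0.9854 1.9799 3.8745] tilt5 [-0.0014  0.0181  0.    ] q [-0.6351  0.2058  0.775   1.9425 -0.1642  1.0584 -1.0829] F [ 0.1476 -0.6789 -2.5011] w 0.015876778354090758 49.99979764223099 t 22.95
```

Emit:
{"method": "carry_out", "body": {
  "targets": "0 0.5 1 0 0 0 0;0 0.48 0.98 0 0 0 0;0 0 0 0.8 0 0 0;0 0 0 0.8 0 0 0;0 0 0 0.8 0 0 0;0 0 0 0.8 0 0 0;0 0 0 0.8 0 0 0;0 0 0 0 0 0 0"
}}

```text
t: 23.62
tool_pos: [0.5145, -0.0917, 0.1451]
tcp_rot: [[0.962, 0.274, -0.006], [0.274, -0.962, -0.0], [-0.006, -0.001, -1.0]]
ft_force: [-0.7, 0.2, -2.8]
grip_width: 0.0156
gripper_force: 50.0
```

```bash
cat > cov.py <<'E'
from h import *
np.set_printoptions(precision=4,suppress=True)
for i in range(6): c=capture("scene")
s=status.observe();tz=s["tool_pos"][2];z=tz-.021+.008
hs=cv2.cvtColor(c["color"],cv2.COLOR_RGB2HSV)
u,v=map(int,proj(c,(.497,-.0955,z)));m=((c["color"].min(2)>185)*255).astype(np.uint8)
o=np.zeros_like(m);o[v-28:v+28,u-34:u+34]=m[v-28:v+28,u-34:u+34]
k=max(cv2.findContours(o,0,1)[0],key=cv2.contourArea);h=cv2.convexHull(k)
w=np.array([plane(c,*p[0],z)[:2] for p in h],np.float32);r=cv2.minAreaRect(w)
print("tcp",s["tool_pos"],"grip",s["gripper_force"],"rect",r,cv2.boundingRect(h))
# long edge through its points
im=cv2.resize(c["color"][v-40:v+50,u-45:u+45],(560,560),interpolation=cv2.INTER_CUBIC)
cv2.imwrite("pics/cov.png",im[:,:,::-1]);print("crop org",u-45,v-40,"scale",560/90)
E
python3 cov.py
```

```text
tcp [ 0.5177 -0.0923  0.1495] grip 49.9990376830101 rect ((0.4982525408267975, -0.09489551186561584), (0.12257325649261475, 0.06425556540489197), 15.830853462219238) (384, 225, 47, 35)
crop org 362 198 scale 6.222222222222222
```

View pics/cov.png

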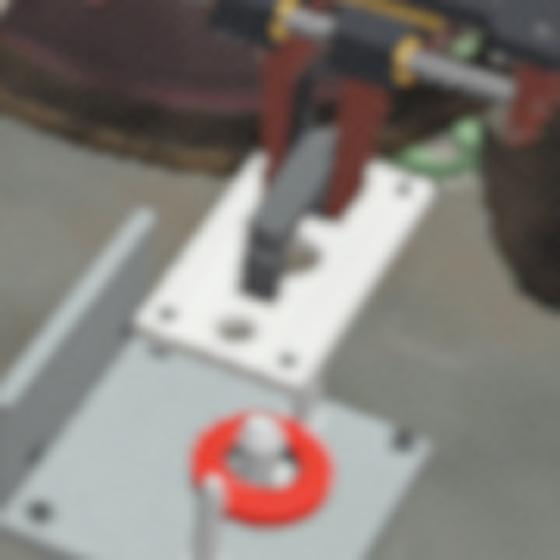

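The crop shows the cover level, long axis parallel to the nest. Its measured centre is within about 1 mm of the axis, at 15.8°, with the ring flat below. Lowering to the hold height.

Emit:
{"method": "carry_out", "body": {
  "targets": "0 -0.05 0 0.4 0 0 0;0 0 0 0.4 0 0 0;0 0 0 0.4 0 0 0;0 0 0 0.4 0 0 0;0 0 0 0.4 0 0 0;0 0 0 0.3 0 0 0;0 0 0 0.2 0 0 0;0 0 0 0 0 0 0"
}}

```text
t: 24.58
tool_pos: [0.5157, -0.0925, 0.0976]
tcp_rot: [[0.962, 0.273, -0.002], [0.273, -0.962, -0.0], [-0.002, -0.0, -1.0]]
ft_force: [-1.0, 0.3, -2.1]
grip_width: 0.0154
gripper_force: 50.0
```

```bash
python3 cov.py; python3 g.py .517 -.093 .096 -74.2
```

```text
tcp [ 0.5166 -0.0924  0.099 ] grip 49.999094009399414 rect ((0.4973091185092926, -0.0949024111032486), (0.12298062443733215, 0.06839194148778915), 15.002906799316406) (381, 241, 47, 36)
crop org 360 214 scale 6.222222222222222
pos [ 0.5166 -0.0924  0.099 ] yaw -74.11603977824016 turn5 0.016792044351967662 shift now [0.0134 0.0325 0.1512] shift after turn [0.0135 0.0324 0.1512] tilt5 [ 0.0013 -0.0091  0.    ] q [-0.4376  0.456   0.6795  2.0004 -0.3904  0.815  -0.8288] F [-0.5118 -0.5308 -2.8906] w 0.015832896448396847 49.999094009399414 t 24.8833
```

Emit:
{"method": "carry_out", "body": {
  "targets": "0 0 0.03 0.13 0 0 0;0 0 0 0 0 0 0;0 0 0 0 0 0 0;0 0 0 0 0 0 0;0 0 0 0 0 0 0;0 0 0 0 0 0 0;0 0 0 0 0 0 0;0 0 0 0 0 0 0"
}}

```text
t: 25.55
tool_pos: [0.5164, -0.093, 0.0961]
tcp_rot: [[0.962, 0.274, 0.0], [0.274, -0.962, 0.0], [0.0, 0.0, -1.0]]
ft_force: [0.6, -0.3, -2.9]
grip_width: 0.0159
gripper_force: 50.0
```

```bash
python3 cov.py; python3 -c "
from station import status,order
s=status.observe();print(s['tool_pos'],s['qvel'],s['ft_force']);print(order.job_done())"
```

```text
tcp [ 0.5164 -0.093   0.096 ] grip 49.999051094055176 rect ((0.4971805512905121, -0.09524411708116531), (0.12273328006267548, 0.06841117143630981), 14.95589542388916) (381, 242, 47, 36)
crop org 360 215 scale 6.222222222222222
[ 0.51638846 -0.09301902  0.09603238] [0.0025828  0.00021992 0.0017413  0.00183695 0.00023976 0.00113744
 0.00218331] [ 0.39084925  0.71577497 -1.9609413 ]
the job is handed in; nothing more can be done
None
```

The seal ring lies flat on the shoulder, let go, and the cover is held still and level about 15 mm above the pin tips by my measurements, within about 1 mm of the spigot axis; the job is handed in, with no verdict shown, and I viewed 11 pictures, one over the limit of 10.

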